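# Mount the practice jaw in the bench holder

## Task

Mount the practice jaw in the bench holder: stand it flat on the holder's base plate and slide the bare toe of its mounting plate under the retaining block until it is fully home in the pocket and has pushed the tell-tale pin out at the back. Do it gently, feeling for the stop rather than ramming it, then let go of the jaw and leave the spare jaw, the cup and the pliers where they are.

Things in the scene. Friction and masses are not known exactly. Their poses are not given: they have to be found in the camera images.
- jaw_mid (a point): Practice jaw: pink gum block with teeth at the +y end of a bare steel mounting plate; 0.5 kg, stands upright on the bench. Point: centre of the gum block, 24 mm above the underside. Block 44 (x) x 44 (y) mm, from 8 to 36 mm above the underside, teeth to 49; straight sides flush with the plate's. Grasp it across x (44 mm).
- jaw_toe (a point): Middle of the lower front edge of the jaw's mounting plate (jaw's axes), 48 mm along -y from the gum block's centre. Plate 44 (x) x 70 (y) x 8 mm; its last 26 mm towards -y, this end, is bare: the toe that goes into the pocket.
- holder_top (a point): Bench holder, fixed: aluminium base plate 120 (x) x 210 (y) x 12 mm with a dark steel retaining block on its -y end. Point: centre of the plate's top face, 12 mm above the bench. y points from the block to the free ledge where the jaw can be set down, z up. The toe enters moving in -y, jaw's y along holder's y. Keep the sideways push below 15 N.
- pocket (a point): NOMINAL middle of the pocket's mouth at floor level, 40 mm along -y from the base plate's centre (holder's axes). Pocket 47.6 wide (x), 10.5 high, 18 mm deep (-y) to its back wall; mouth flared. The block, 74 wide, 36 long, 19.5 mm high, is bolted in slots: mouth, back wall and pin really lie up to 15 mm nearer or farther along y, not reported: feel for home.
- pin (a joint): Tell-tale pin, steel rod 8 mm thick through the middle of the pocket's back wall. At 0 m it stands 5 mm into the pocket, rear end flush with the block's rear face. The toe pushes it out at the back (holder's -y); at about 0.005 m the toe is against the back wall, fully home. Its spring gives under 1 N, hardly felt; the jaw's weight on the base holds it.
- spare_mid (a point): Bystander: a spare jaw, a rounded pink block 50 mm wide and 22 mm high with teeth on top to about 35 mm, without any mounting plate. The point is at its middle, 15 mm up. Leave it alone.
- cup: Bystander: an open metal cup, 60 mm across and 65 mm high, origin at the centre of its underside. Leave it alone.
- pliers: Bystander: steel pliers lying flat, about 135 mm long and 10 mm high, origin under the rivet, jaws along +x. Leave them alone.

How it is judged (in metres and radians):
At the end, for the whole second after the job is handed in: The jaw stands flat on the holder's base plate (height within 2 mm, tilt under 0.05 rad), its toe squarely in the pocket (within 5 mm sideways and 0.09 rad) and fully home: the tell-tale pin is pushed out by more than 3.5 mm of its 5. The jaw is released and at rest (value of joint pin above 0.0035 m and z of jaw_mid in the frame of holder_top between 0.022 and 0.026 m and y of jaw_mid in the frame of holder_top below 0.009 m and x of jaw_mid in the frame of holder_top between -0.005 and 0.005 m and angle between the y axis of jaw_mid and the y axis of holder_top, either way round below 0.09 rad and angle between jaw_mid's own z axis and vertical below 0.05 rad and linear speed of jaw below 0.01 m/s); the robot touches nothing.
It fails at once if The jaw is pushed against the retaining block with more than 15 N (contact force between jaw and block above 15 N).
It fails at once if The jaw is pressed or dropped on the holder with more than 50 N (contact force between jaw and holder above 50 N).
It fails at once if The spare jaw is moved by more than 15 mm (distance of spare_mid from where it was at the start of the episode above 0.015 m).
It fails at once if The cup is moved by more than 15 mm (distance of cup from where it was at the start of the episode above 0.015 m).
It fails at once if The pliers are moved by more than 15 mm (distance of pliers from where it was at the start of the episode above 0.015 m).
It also fails if it takes over 53 s, if anything falls off the work surface, if the arm or the gripper's body presses on something with over 40 N, if the wrist force passes 120 N, or if a joint passes its speed limit or range.

## Robot

A 6-joint arm with a two-finger parallel gripper is mounted at the origin on the work surface. World frame = base frame: x ahead of the robot, y to its left, z up, the work surface at z = 0. Lengths are in mm, angles in rad, forces in N, time in s.
With the tool pointing down it reaches from about 275 to 1000 mm from the base axis. Payload 8.4 kg.
Tool frame: the origin (TCP) lies on the centre line of the jaws, within the pads' length; the fingertips stand 17 mm ahead of it and the grasp point (between the pads) lies 2 mm behind it (r.tcp_to_tips is the z of the fingertips in the tool frame, in mm); z points along the fingers, y is the direction in which the jaws open and shut (so a half turn about z gives the same grasp; the last joint's range is limited). The gripper opens to 85 mm and grips with 20 to 120 N. Pads are 22 mm wide; open, the fingers measure 114 mm over their backs; the gripper's body (76 mm by 85 mm) begins 54 mm behind the grasp point. The pads swing forward as they close: fully open they stand 13 mm farther back than shut.
Start: joints at [-1.112, 0.353, 1.633, -0, 1.155, -0.002], TCP at [277.915, -559.814, 248.281] pointing down, gripper open.
Joint ranges: [-2.63, 2.63], [-0.92, 2.1], [0.06, 2.66], [-1.3, 4.44], [0, 2.69], [-3.02, 3.02]. Speed limits (rad/s): [2.22, 2.22, 2.79, 3.14, 3.14, 3.14].

## Interface

Orientations are given as [roll, pitch, yaw] about the fixed x, y, z axes, in that order (R = Rz(yaw) Ry(pitch) Rx(roll)).
In Python, from rig import r, cams, job gives the robot as it stands.
- The arm moves only by the tool drive_tool, never from a script. Its argument "deltas" is a list of rows, each a list of 4 numbers: the shift along the tool's x, y, z in cm, then the turn about the tool's z in rad. In form: [[x, y, z, roll], ...]. A call has 1 to 12 rows; each row shifts and turns the commanded pose from where the row before left it, along the tool's axes as they then stand; what a row does not reach is not made up. A row lasts 1/12 s, in which the tool goes at most 41.7 mm and 7.16 degrees, less where a joint would pass 70% of its speed; a pose out of reach is approached as far as the arm can. A call with a gripper value outside its range is refused whole. "jaw" is the closure, from 0 (fully open) to 1 (shut), set as the call begins (left out, the last holds). The fingers move at their own pace and stop on an object; "force" is the grip in N (left out, the last holds). Time passes only in rows, so rows that do not move let the fingers close. It gives the time, the measured TCP pose, the force and the opening at its end, in the units of the state.
- r.sense(): the state, without advancing time (a new reading comes with each control period).
- cams.grab_frame(name): name is "side" or "top" or "wrist"; returns (picture, depth): 384x512x3 uint8, red, green, blue; 384x512 float32, mm along the optical axis (not along the pixel's ray), 0 where there is no reading.
- cams.camera_params(name): a dict with "fx", "fy", "cx", "cy" (pixels), "R" (3x3) and "t" (3): a world point X has camera coordinates R X + t. Camera axes: x right, y down, z forward; pixel columns grow to the right and rows downward; lengths in mm; the calibration is good to about 2 mm. A picture is of the moment at which its call begins: read the wrist's pose just before it. camera_params takes no time and is no camera call; for the wrist camera it gives the pose at the moment of the call.
- job.sign_off(): hands the job in, once; it reports no verdict.
The state is a dict: "clock": time; "qpos": joint angles; "qvel": joint speeds; "joint_efforts": joint torques, N m; "eef_pos": TCP position; "tcp_rot": TCP orientation; "contact_force": force on the tool from outside, world axes, zero at the start; "wrist_torque": the same for the moment, N m; "opening": opening from 0.0 (shut) to 1.0 (fully open).
Only numpy, scipy, OpenCV 4.12 (cv2) and the standard library are available. Lean on these libraries where they do the work, as an engineer would, in place of code of your own. Each camera call takes 0.05 s, during which the arm holds its last target. There are 200 camera calls.

## Working session

There is one attempt and no reset: what is moved stays moved. The work goes in short steps, Python scripts to look and compute and a tool call to move; the robot and the scene stay as the last step left them, time stands still between calls to the robot, and variables do not carry over. Pictures are saved under pics/ and viewed, about 8 in all and at most 12, crops included, and the job is handed in when it is done.

Besides the shell and the picture viewer there is one more tool, called after "Emit:" by a JSON object that holds its "name" and its "arguments", one argument or row to a line. drive_tool: Moves the arm, as the interface text tells. Its arguments: {"type":"object","properties":{"deltas":{"type":"array"},"jaw":{"type":"number"},"force":{"type":"number"}},"required":["deltas"]}

```bash
mkdir -p pics; ls; python3 - <<'E'
from rig import r,cams,job
import cv2,numpy as np
s=r.sense();print(s)
for n in("top","side"):
    p,d=cams.grab_frame(n);np.savez(f"{n}0.npz",p=p,d=d,**cams.camera_params(n))
    print(n,cams.camera_params(n))
    cv2.imwrite(f"pics/{n}0.png",p[:,:,::-1])
E
```

```text
pics
{'clock': 0.0, 'qpos': array([-1.11233440e+00,  3.53633477e-01,  1.63414761e+00,  4.39261804e-06,
        1.15519720e+00, -2.37966529e-03]), 'qvel': array([-2.82624221e-04,  1.43757176e-04, -1.72651413e-04,  4.59729778e-05,
        9.76238087e-04, -1.26432460e-03]), 'joint_efforts': array([ 4.17304967e-03, -6.05240965e+01, -3.42065227e+01,  4.14094284e-04,
        9.32064140e-03, -2.96736425e-05]), 'eef_pos': array([ 277.74830311, -559.38146474,  247.56506271]), 'tcp_rot': array([-3.14020704e+00, -7.31354708e-06,  4.60839808e-01]), 'contact_force': array([-0.81533256, -1.03086864,  0.5153887 ]), 'wrist_torque': array([ 0.02751101,  0.03975286, -0.01807193]), 'opening': 1.000571766888182}
top {'fx': 384.982208297485, 'fy': 384.982208297485, 'cx': 255.6659199210391, 'cy': 184.12754196802845, 'R': array([[ 0.02424675, -0.99968883, -0.0058602 ],
       [-0.9914345 , -0.02329321, -0.12851089],
       [ 0.1283344 ,  0.00892598, -0.99169078]]), 't': array([ 32.49452279, 571.99659949, 907.90365353])}
side {'fx': 347.48500832345024, 'fy': 347.48500832345024, 'cx': 258.2448297797902, 'cy': 189.61500189276728, 'R': array([[-0.77746963, -0.62874498, -0.01485664],
       [-0.32450214,  0.42127183, -0.84689339],
       [ 0.53873865, -0.65361288, -0.53155514]]), 't': array([480.189371  , 244.79435876, 484.9680256 ])}
```

View pics/top0.png

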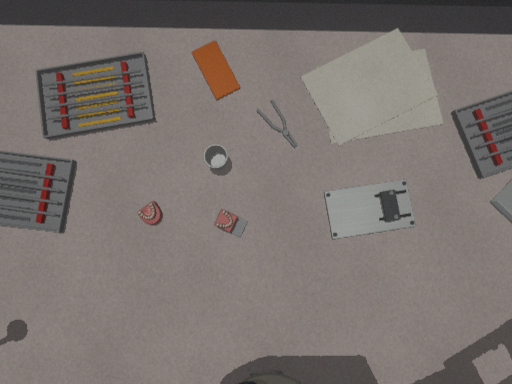

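View pics/side0.png

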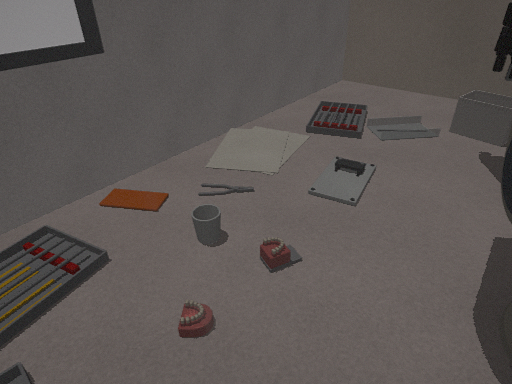

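The top view shows the practice jaw at (231,223) with its toe to the right. The holder is at (370,209), block at (391,206). The spare jaw is at (150,212), the cup at (216,157) and the pliers at (280,125). The side view agrees.

```bash
cat > h.py <<'E'
import numpy as np,cv2
def ray(c,uv,z):
    uv=np.atleast_2d(uv).astype(float);R=c["R"];t=c["t"]
    d=np.c_[(uv[:,0]-c["cx"])/c["fx"],(uv[:,1]-c["cy"])/c["fy"],np.ones(len(uv))]@R
    o=-R.T@t
    return o+d*((z-o[2])/d[:,2])[:,None]
def proj(c,X):
    q=np.atleast_2d(X)@c["R"].T+c["t"]
    return np.c_[q[:,0]/q[:,2]*c["fx"]+c["cx"],q[:,1]/q[:,2]*c["fy"]+c["cy"]]
def blobs(m,amin):
    cs,_=cv2.findContours(m.astype(np.uint8),cv2.RETR_EXTERNAL,cv2.CHAIN_APPROX_NONE)
    return [c[:,0] for c in cs if cv2.contourArea(c)>amin]
def rect(c,b,z):
    return cv2.minAreaRect(ray(c,b,z)[:,:2].astype(np.float32))
E
python3 - <<'E'
import numpy as np,cv2
from h import *
c=np.load("top0.npz");p=c["p"].astype(int);R,G,B=p[...,0],p[...,1],p[...,2]
print("px holder",p[210,345],"block",p[206,390],"plate",p[228,240],"gum",p[226,222],"bench",p[260,240])
m=(G-R>-2)&(R>70); m[:, :320]=0; m[:170]=0;m[245:]=0;m[:,420:]=0
for b in blobs(cv2.morphologyEx(m.astype(np.uint8),cv2.MORPH_CLOSE,np.ones((9,9))),300): print("holder",rect(c,b,12),cv2.boxPoints(rect(c,b,12)).round())
k=(p.max(2)<75); k[:,:320]=0;k[:180]=0;k[235:]=0;k[:,415:]=0
for b in blobs(k,100): print("block",rect(c,b,19.5))
g=(R-G>35);g[:,:120]=0;g[:195]=0;g[250:]=0;g[:,260:]=0
for b in blobs(g,60): print("gum",rect(c,b,36),b.mean(0))
t=(G-R>-4);t[:,:225]=0;t[:215]=0;t[240:]=0;t[:,255:]=0
for b in blobs(t,40): print("toe",rect(c,b,8),b.mean(0))
cv2.imwrite("pics/c0.png",cv2.resize(c["p"][180:250,130:430,::-1],None,fx=2.6,fy=2.6,interpolation=2))
E
```

```text
px holder [153 155 153] block [64 66 65] plate [118 119 120] gum [105  81  75] bench [135 126 122]
holder ((519.86328125, -237.9694061279297), (119.58692169189453, 210.2567901611328), 10.12550163269043) [[ 443. -145.]
 [ 479. -352.]
 [ 597. -331.]
 [ 560. -124.]]
block ((529.371826171875, -294.01971435546875), (73.25472259521484, 76.58638763427734), 10.822071075439453)
gum ((488.41180419921875, 127.42443084716797), (34.587799072265625, 34.736324310302734), 7.693841934204102) [221.28888889 218.48888889]
gum ((499.01953125, 309.781494140625), (25.327590942382812, 24.01624870300293), 39.00079345703125) [146.56666667 210.26666667]
gum ((491.9405517578125, 298.1010437011719), (43.807861328125, 49.162540435791016), 47.417484283447266) [151.53333333 214.48      ]
toe ((466.324462890625, 84.59962463378906), (25.697845458984375, 43.24618148803711), 65.01666259765625) [238.95555556 226.71111111]
```

View pics/c0.png

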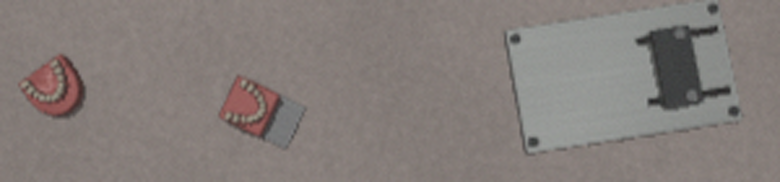

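The plan fits the stated sizes: the holder measures 119.6×210 and the toe 25.7×43.

| Item | Position (mm) | Yaw |
|---|---|---|
| Jaw | (481, 116) | −25° |
| Holder centre | (520, −238) | +10.1° |

I'm moving above the jaw now.

Emit:
{"name": "drive_tool", "arguments": {
  "deltas": [
    [0,0,0,-0.112],
    [0,0,0,-0.112],
    [0,0,0,-0.112],
    [0,0,0,-0.112],
    [0,0,0,-0.112],
    [0,0,0,-0.112],
    [3.4,-0.5,0.2,0],
    [3.4,-0.5,0.2,0],
    [3.4,-0.5,0.2,0],
    [3.4,-0.5,0.2,0],
    [3.4,-0.5,0.2,0],
    [3.4,-0.5,0.2,0]
  ],
  "jaw": 0
}}

```text
clock: 1.1
eef_pos: [337.2, -360.7, 235.9]
tcp_rot: [-3.141, -0.0, 1.132]
contact_force: [1.0, -0.0, 0.4]
opening: 0.997
```

Emit:
{"name": "drive_tool", "arguments": {
  "deltas": [
    [3.4,-0.5,0.2,0],
    [3.4,-0.5,0.2,0],
    [3.4,-0.5,0.2,0],
    [3.4,-0.5,0.2,0],
    [3.4,-0.5,0.2,0],
    [3.4,-0.5,0.2,0],
    [3.4,-0.5,0.2,0],
    [3.4,-0.5,0.2,0],
    [3.4,-0.5,0.2,0],
    [3.4,-0.5,0.2,0],
    [3.4,-0.5,0.2,0],
    [3.4,-0.5,0.2,0]
  ]
}}

```text
clock: 2.1
eef_pos: [455.9, 34.3, 212.1]
tcp_rot: [-3.142, 0.0, 1.133]
contact_force: [1.2, 0.1, -0.6]
opening: 1.0
```

Emit:
{"name": "drive_tool", "arguments": {
  "deltas": [
    [3.4,-0.5,0.2,0],
    [3.4,-0.5,0.2,0],
    [0,0,0,0],
    [0,0,0,0]
  ]
}}

```text
clock: 2.43
eef_pos: [475.7, 99.8, 207.8]
tcp_rot: [-3.141, 0.001, 1.136]
contact_force: [-0.1, -0.6, -0.4]
opening: 0.998
```

```bash
cat > look.py <<'E'
import sys,pickle
from rig import r,cams,job
import cv2,numpy as np
from h import *
n=sys.argv[1];cam=sys.argv[2] if len(sys.argv)>2 else "wrist"
s=r.sense();c=cams.camera_params(cam);p,d=cams.grab_frame(cam)
np.savez(n+".npz",p=p,d=d,pos=s["eef_pos"],rot=s["tcp_rot"],**c)
cv2.imwrite(f"pics/{n}.png",p[:,:,::-1])
print(s["clock"],s["eef_pos"],s["tcp_rot"],s["contact_force"],s["qpos"],"cam",-c["R"].T@c["t"])
E
python3 look.py w1
```

```text
2.4333 [475.67468034  99.77301769 207.83462821] [-3.14095739e+00  5.63247796e-04  1.13597008e+00] [-0.12236606 -0.63938407 -0.35987402] [ 2.03716338e-01  1.84381144e-01  1.96409664e+00 -8.78530761e-05
  9.93960672e-01  6.38590705e-01] cam [507.91329239 171.32986148 332.12808023]
```

View pics/w1.png

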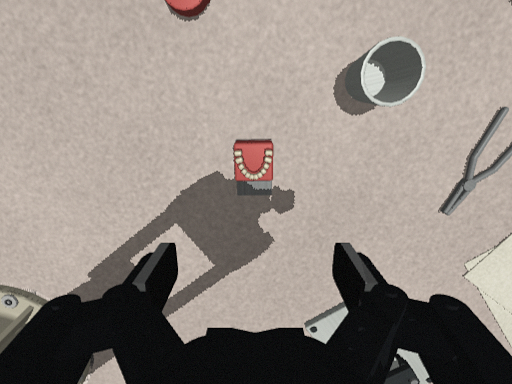

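The wrist view shows the jaw square to the tool: gum at about (253,160), toe below it at (255,187). I'll measure it.

```bash
python3 - <<'E'
from h import *
c=np.load("w1.npz");p=c["p"].astype(int);R,G,B=p[...,0],p[...,1],p[...,2]
m=(R-G>45);m[:120]=0;m[215:]=0;m[:,215:]&=True
m[:,:220]=0;m[:,290:]=0
b=max(blobs(cv2.morphologyEx(m.astype(np.uint8),cv2.MORPH_CLOSE,np.ones((9,9))),100),key=len)
rc=rect(c,b,36);print(rc,"\n",cv2.boxPoints(rc),b.min(0),b.max(0))
# rows: left/right red extent
for v in range(136,200,4):
    u=np.where(m[v])[0]
    if len(u): print(v,u.min(),u.max(),ray(c,[[u.min(),v],[u.max()+1,v]],36)[:,:2].round(1).tolist(), c["d"][v,253])
print(p[136:200:3,243].tolist())
E
```

```text
((482.1578369140625, 120.38138580322266), (45.00188064575195, 42.26959991455078), 66.1670150756836) 
 [[453.73325  108.33915 ]
 [492.3984    91.259186]
 [510.58243  132.42361 ]
 [471.91727  149.50359 ]] [234 140] [272 180]
140 267 268 [[505.6, 134.6], [507.6, 133.7]] 322.31702
144 234 272 [[471.2, 145.9], [509.8, 127.9]] 295.61417
148 234 272 [[469.3, 142.0], [508.0, 123.9]] 296.4334
152 242 264 [[475.3, 134.3], [498.3, 123.6]] 298.0222
156 234 272 [[465.4, 134.1], [504.5, 115.9]] 297.99582
160 234 272 [[463.4, 130.1], [502.7, 111.8]] 300.06998
164 235 272 [[462.4, 125.5], [500.9, 107.6]] 302.2121
168 235 272 [[460.4, 121.5], [499.0, 103.5]] 303.3797
172 235 272 [[458.3, 117.3], [497.2, 99.3]] 298.75534
176 235 272 [[456.3, 113.2], [495.3, 95.0]] 292.81192
180 236 270 [[455.3, 108.5], [491.3, 91.7]] 308.59958
[[192, 180, 171], [135, 126, 122], [105, 47, 45], [196, 99, 96], [198, 102, 97], [193, 96, 93], [195, 97, 92], [168, 81, 76], [109, 64, 56], [150, 72, 70], [175, 172, 147], [158, 150, 128], [209, 202, 176], [145, 62, 61], [189, 87, 83], [98, 81, 80], [64, 68, 67], [68, 70, 70], [69, 68, 67], [65, 69, 68], [100, 94, 87], [96, 88, 84]]
```

Emit:
{"name": "drive_tool", "arguments": {
  "deltas": [
    [0.5,-0.1,0,-0.014],
    [0.5,-0.1,0,0],
    [0.5,0,0,0],
    [0.5,0,2,0],
    [0,0,2.5,0],
    [0,0,2.5,0],
    [0,0,2.5,0],
    [0,0,2.5,0],
    [0,0,2,0],
    [0,0,2,0],
    [0,0,1.4,0],
    [0,0,0.6,0]
  ]
}}

```text
clock: 3.48
eef_pos: [481.4, 116.9, 26.6]
tcp_rot: [-3.14, 0.001, 1.146]
contact_force: [-0.8, -0.7, -0.5]
opening: 0.999
```

Emit:
{"name": "drive_tool", "arguments": {
  "deltas": [
    [0,0,0,0],
    [0,0,0,0],
    [0,0,0,0],
    [0,0,0,0],
    [0,0,0,0],
    [0,0,0,0],
    [0,0,0,0],
    [0,0,0,0],
    [0,0,0,0],
    [0,0,0,0]
  ],
  "jaw": 1,
  "force": 50
}}

```text
clock: 4.32
eef_pos: [483.1, 117.6, 29.5]
tcp_rot: [3.14, -0.001, 1.147]
contact_force: [-0.6, -0.7, 6.3]
opening: 0.507
```

Emit:
{"name": "drive_tool", "arguments": {
  "deltas": [
    [0,0,-0.5,0],
    [0,0,-1,0],
    [0,0,-1.5,0],
    [0,0,-2,0],
    [0,0,-2.5,0],
    [0,0,-2.5,0],
    [0,0,-2,0],
    [-1,0.6,0,-0.05],
    [-2,1.2,0,0],
    [-3,1.8,0,0],
    [-3,1.8,0,0],
    [-3,1.8,0,0]
  ]
}}

```text
clock: 5.32
eef_pos: [504.4, -21.8, 149.1]
tcp_rot: [3.141, -0.0, 1.198]
contact_force: [1.6, -0.2, -5.2]
opening: 0.502
```

Emit:
{"name": "drive_tool", "arguments": {
  "deltas": [
    [-3,1.8,0,0],
    [-3,1.8,0,0],
    [-3,1.8,0,0],
    [-3,1.8,0,0],
    [-3,1.8,0,0],
    [-3,1.6,0,0],
    [-3,1.3,0,0],
    [-3,1.0,0,0],
    [-2,0.5,0,0],
    [-1,0.3,0,0],
    [0,0,0,-0.05],
    [0,0,0,-0.1]
  ]
}}

```text
clock: 6.32
eef_pos: [533.0, -322.2, 148.5]
tcp_rot: [-3.141, -0.001, 1.347]
contact_force: [0.6, 1.1, -5.9]
opening: 0.502
```

Emit:
{"name": "drive_tool", "arguments": {
  "deltas": [
    [0,0,0,-0.1],
    [0,0,0,-0.1],
    [0,0,0,-0.1],
    [0,0,0,-0.1],
    [0,0,0,0],
    [0,0,0,0],
    [0,0,0,0]
  ]
}}

```text
clock: 6.9
eef_pos: [533.6, -321.6, 148.5]
tcp_rot: [-3.141, -0.0, 1.744]
contact_force: [-0.9, 0.9, -5.5]
opening: 0.503
```

```bash
python3 look.py w2
```

```text
6.9 [ 533.55928694 -321.59811575  148.45896522] [-3.14138724e+00 -3.09982408e-04  1.74376167e+00] [-0.86631478  0.94665125 -5.52795603] [-5.44891774e-01  4.56280182e-01  1.72103784e+00  1.19690544e-04
  9.64633252e-01 -7.17925359e-01] cam [ 519.43827861 -243.97592638  272.82915691]
```

View pics/w2.png

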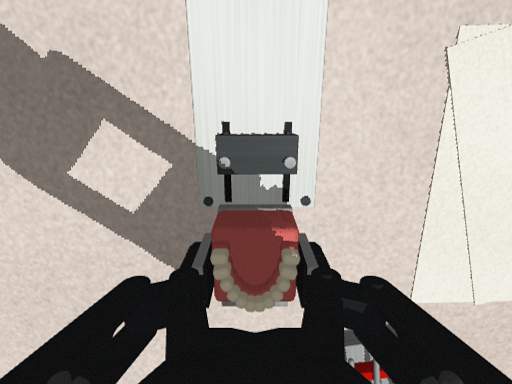

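The wrist view shows the held jaw centred at about (256,258). The block spans columns 216–298 and rows 134–174 with its mouth toward the image top, and the base plate edges run vertical. I'll measure the mouth, lateral axis and yaw.

```bash
python3 - <<'E'
from h import *
c=np.load("w2.npz");p=c["p"].astype(int);R,G,B=p[...,0],p[...,1],p[...,2]
K=dict(c)
V=p.sum(2)/3
# block
m=(V<90);m[:128]=0;m[180:]=0;m[:,:205]=0;m[:,310:]=0
m=cv2.morphologyEx(m.astype(np.uint8),cv2.MORPH_OPEN,np.ones((15,15)))
b=max(blobs(m,100),key=len);rc=rect(K,b,31.5);print("block",rc,b.min(0),b.max(0))
print(cv2.boxPoints(rc).round(1).tolist(), "depth",c["d"][150,256],c["d"][60,256])
# plate edges: bench pinkish (R-B>8) vs plate grey
L=[];Rr=[]
for v in range(5,100,5):
    g=(R[v]-B[v]<9)&(V[v]>120);u=np.where(g[150:360])[0]+150;L.append((u.min(),v));Rr.append((u.max()+1,v))
for n,e in(("L",L),("R",Rr)):
    X=ray(K,e,12)[:,:2];vx,vy,x0,y0=cv2.fitLine(X.astype(np.float32),cv2.DIST_HUBER,0,.01,.01).ravel()
    print(n,np.degrees(np.arctan2(vy,vx)),x0,y0,e[0],e[-1])
    globals()["P"+n]=(x0,y0);globals()["D"+n]=np.array([vx,vy])*np.sign(vy)
# tool frame
y=DL+DR;y/=np.linalg.norm(y);x=np.array([y[1],-y[0]])
print("y axis",y,"yaw",np.degrees(np.arctan2(-y[0],y[1])),"width",(np.array(PR)-PL)@x,"midx", (np.array(PR)@x+np.array(PL)@x)/2)
print("tcp along x", c["pos"][:2]@x,"block x",np.array(rc[0])@x,"y",np.array(rc[0])@y,"holder c (top)",np.array([519.9,-238])@x,np.array([519.9,-238])@y,"tcp y",c["pos"][:2]@y)
# held gum
m=(R-G>45);m[:200]=0;m[310:]=0;m[:,:205]=0;m[:,310:]=0
zt=c["pos"][2]-29.5
for v in (212,220,228,236,244):
    u=np.where(m[v])[0]; X=ray(K,[[u.min(),v],[u.max()+1,v]],zt+36)[:,:2]; print(v,u.min(),u.max(),(X@x).round(1),(X@y).round(1),c["d"][v,256])
E
```

```text
block ((528.541748046875, -283.19384765625), (72.07471466064453, 35.172950744628906), 9.8656644821167) [217 134] [297 173]
[[490.0, -272.0], [496.1000061035156, -306.70001220703125], [567.0999755859375, -294.29998779296875], [561.0, -259.70001220703125]] depth 242.36288 237.32237
L -79.86147 455.18533 -205.82553 (np.int64(186), 5) (np.int64(192), 95)
R -79.8353 571.555 -185.56133 (np.int64(328), 5) (np.int64(322), 95)
y axis [-0.17625351  0.98434484] yaw 10.151612 width 118.119514 midx 470.8416
tcp along x 468.5235334453859 block x 470.353432072523 y -371.9177422713219 holder c (top) 469.81254636645315 -325.90827308148147 tcp y -410.60514425486707
212 219 291 [451.4 485.7] [-378.6 -378.8] 151.56252
220 216 294 [449.8 487.3] [-382.7 -382.9] 141.69418
228 213 297 [448.1 488.9] [-386.9 -387.1] 134.2217
236 212 298 [447.4 489.6] [-391.1 -391.3] 132.74826
244 212 297 [447.2 489.3] [-395.4 -395.7] 133.02191
```

Mouth measured at holder y ≈ −28, so home should leave the jaw's mid at about y = +2. I need about +2.2 mm sideways, and yaw is good. Next I go over the ledge with the jaw mid at y ≈ +35.

Emit:
{"name": "drive_tool", "arguments": {
  "deltas": [
    [0.5,0.1,0,-0.004],
    [1.5,0.12,0,0],
    [2,0,0,0],
    [2,0,0,0],
    [2,0,0,0],
    [2,0,0,0],
    [1.5,0,0,0],
    [0.5,0,0,0],
    [0,0,1,0],
    [0,0,2,0],
    [0,0,2,0],
    [0,0,2,0]
  ]
}}

```text
clock: 7.95
eef_pos: [514.9, -204.3, 77.2]
tcp_rot: [3.141, 0.001, 1.75]
contact_force: [0.5, -0.1, -5.4]
opening: 0.502
```

Emit:
{"name": "drive_tool", "arguments": {
  "deltas": [
    [0,0,1.5,0],
    [0,0,0.8,0],
    [0,0,0.4,0],
    [0,0,0,0],
    [0,0,0,0],
    [0,0,0,0]
  ]
}}

```text
clock: 8.45
eef_pos: [515.1, -204.0, 52.1]
tcp_rot: [3.14, 0.001, 1.751]
contact_force: [-0.0, 0.2, -5.3]
opening: 0.501
```

Emit:
{"name": "drive_tool", "arguments": {
  "deltas": [
    [0,0,0.3,0],
    [0,0,0.3,0],
    [0,0,0.2,0],
    [0,0,0.1,0],
    [0,0,0,0],
    [0,0,0,0]
  ]
}}

```text
clock: 8.95
eef_pos: [514.4, -203.5, 42.2]
tcp_rot: [-3.142, -0.0, 1.751]
contact_force: [0.5, -0.9, -6.2]
opening: 0.504
```

Emit:
{"name": "drive_tool", "arguments": {
  "deltas": [
    [0,0,0.05,0],
    [0,0,0.05,0],
    [0,0,0,0],
    [0,0,0,0]
  ]
}}

```text
clock: 9.28
eef_pos: [514.5, -203.6, 41.5]
tcp_rot: [3.141, 0.0, 1.751]
contact_force: [-2.1, 0.6, 0.0]
opening: 0.503
```

Emit:
{"name": "drive_tool", "arguments": {
  "deltas": [
    [-0.1,0,0,0],
    [-0.2,0,0,0],
    [-0.2,0,0,0],
    [-0.2,0,0,0],
    [-0.2,0,0,0],
    [-0.1,0,0,0],
    [0,0,0,0],
    [0,0,0,0]
  ],
  "force": 30
}}

```text
clock: 9.95
eef_pos: [516.5, -213.7, 41.5]
tcp_rot: [3.141, 0.0, 1.751]
contact_force: [-0.4, 2.3, 5.5]
opening: 0.507
```

```bash
python3 look.py s1 side; python3 - <<'E'
import cv2
p=cv2.imread("pics/s1.png");cv2.imwrite("pics/s1c.png",cv2.resize(p[120:240,270:430],None,fx=5,fy=5,interpolation=2))
E
```

```text
9.95 [ 516.495001   -213.74659144   41.4941674 ] [3.14106902e+00 4.97081840e-04 1.75067740e+00] [-0.41893591  2.28341047  5.54217338] [-3.94986973e-01  5.29695064e-01  1.91668657e+00 -2.06983865e-04
  6.94501292e-01 -5.74709185e-01] cam [191.49792829 515.77303816 472.23597123]
```

View pics/s1c.png

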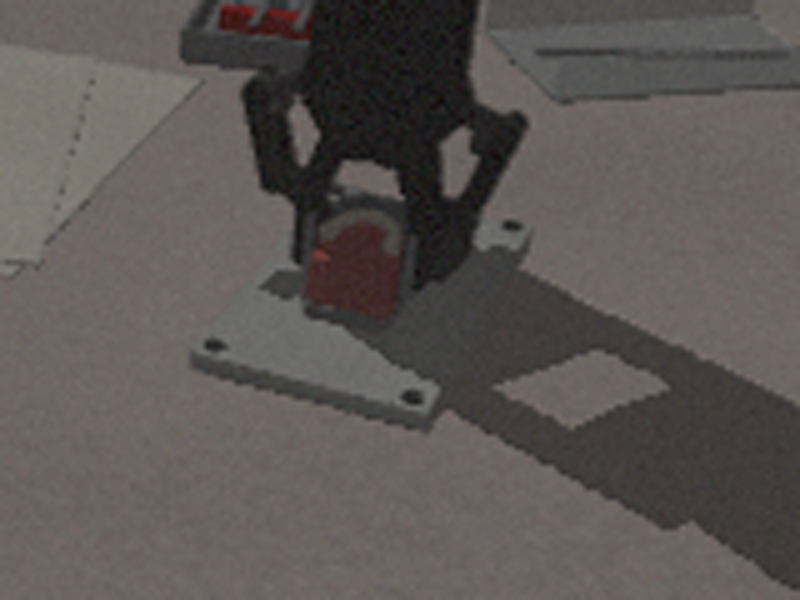

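The side view shows the jaw upright on the plate between the fingers at about (355,265 in the crop). There is mild drag only. I'm advancing in small felt steps.

Emit:
{"name": "drive_tool", "arguments": {
  "deltas": [
    [-0.1,0,0,0],
    [-0.1,0,0,0],
    [-0.1,0,0,0],
    [-0.1,0,0,0],
    [0,0,0,0]
  ]
}}

```text
clock: 10.42
eef_pos: [517.0, -217.2, 41.5]
tcp_rot: [3.141, -0.0, 1.751]
contact_force: [-1.5, 5.5, 7.0]
opening: 0.505
```

Emit:
{"name": "drive_tool", "arguments": {
  "deltas": [
    [-0.06,0,0,0],
    [-0.06,0,0,0],
    [-0.06,0,0,0],
    [0,0,0,0]
  ]
}}

```text
clock: 10.75
eef_pos: [517.3, -218.9, 41.5]
tcp_rot: [3.141, -0.0, 1.751]
contact_force: [-1.0, 6.2, 7.2]
opening: 0.501
```

Emit:
{"name": "drive_tool", "arguments": {
  "deltas": [
    [-0.06,0,0,0],
    [-0.06,0,0,0],
    [-0.06,0,0,0],
    [0,0,0,0]
  ]
}}

```text
clock: 11.08
eef_pos: [517.6, -220.6, 41.5]
tcp_rot: [3.142, -0.0, 1.751]
contact_force: [-1.7, 6.0, 6.8]
opening: 0.5
```

Drag of about 6 N comes from the light downward press, so I'll ease up slightly to tell it apart from the stop.

Emit:
{"name": "drive_tool", "arguments": {
  "deltas": [
    [0,0,-0.03,0],
    [0,0,-0.02,0],
    [0,0,0,0],
    [0,0,0,0]
  ]
}}

```text
clock: 11.42
eef_pos: [517.5, -221.0, 41.5]
tcp_rot: [-3.141, 0.0, 1.751]
contact_force: [1.6, 0.8, -3.5]
opening: 0.507
```

Emit:
{"name": "drive_tool", "arguments": {
  "deltas": [
    [-0.06,0,0,0],
    [-0.06,0,0,0],
    [-0.06,0,0,0],
    [0,0,0,0]
  ]
}}

```text
clock: 11.75
eef_pos: [517.6, -222.8, 41.5]
tcp_rot: [-3.141, -0.0, 1.751]
contact_force: [0.1, 0.2, -4.2]
opening: 0.506
```

Emit:
{"name": "drive_tool", "arguments": {
  "deltas": [
    [-0.06,0,0,0],
    [-0.06,0,0,0],
    [-0.06,0,0,0],
    [-0.06,0,0,0],
    [0,0,0,0]
  ]
}}

```text
clock: 12.17
eef_pos: [518.3, -225.2, 41.7]
tcp_rot: [-3.142, 0.0, 1.751]
contact_force: [-0.1, 0.2, -6.5]
opening: 0.501
```

Emit:
{"name": "drive_tool", "arguments": {
  "deltas": [
    [-0.06,0,0,0],
    [-0.06,0,0,0],
    [-0.06,0,0,0],
    [-0.06,0,0,0],
    [0,0,0,0]
  ]
}}

```text
clock: 12.58
eef_pos: [518.8, -227.5, 41.8]
tcp_rot: [3.141, 0.0, 1.751]
contact_force: [0.9, -0.4, -4.9]
opening: 0.503
```

Emit:
{"name": "drive_tool", "arguments": {
  "deltas": [
    [-0.06,0,0,0],
    [-0.06,0,0,0],
    [-0.06,0,0,0],
    [0,0,0,0]
  ]
}}

```text
clock: 12.92
eef_pos: [519.1, -229.3, 41.8]
tcp_rot: [3.142, 0.0, 1.751]
contact_force: [-0.4, 0.5, -5.2]
opening: 0.508
```

Emit:
{"name": "drive_tool", "arguments": {
  "deltas": [
    [-0.06,0,0,0],
    [-0.06,0,0,0],
    [-0.06,0,0,0],
    [-0.06,0,0,0],
    [0,0,0,0]
  ]
}}

```text
clock: 13.33
eef_pos: [519.5, -231.7, 41.8]
tcp_rot: [3.142, 0.0, 1.751]
contact_force: [0.5, 0.9, -4.9]
opening: 0.507
```

Emit:
{"name": "drive_tool", "arguments": {
  "deltas": [
    [-0.05,0,0,0],
    [-0.05,0,0,0],
    [-0.05,0,0,0],
    [0,0,0,0]
  ]
}}

```text
clock: 13.67
eef_pos: [519.8, -233.1, 41.8]
tcp_rot: [3.142, 0.0, 1.751]
contact_force: [0.3, 0.6, -6.5]
opening: 0.503
```

Emit:
{"name": "drive_tool", "arguments": {
  "deltas": [
    [-0.04,0,0,0],
    [0,0,0,0],
    [-0.04,0,0,0],
    [0,0,0,0]
  ]
}}

```text
clock: 14.0
eef_pos: [519.9, -233.8, 41.8]
tcp_rot: [-3.142, -0.0, 1.751]
contact_force: [0.4, 0.2, -4.9]
opening: 0.504
```

Emit:
{"name": "drive_tool", "arguments": {
  "deltas": [
    [-0.04,0,0,0],
    [0,0,0,0],
    [-0.04,0,0,0],
    [0,0,0,0]
  ]
}}

```text
clock: 14.33
eef_pos: [520.1, -234.6, 41.8]
tcp_rot: [-3.142, 0.0, 1.751]
contact_force: [0.1, 0.4, -5.3]
opening: 0.508
```

Emit:
{"name": "drive_tool", "arguments": {
  "deltas": [
    [-0.04,0,0,0],
    [0,0,0,0],
    [0,0,0,0]
  ]
}}

```text
clock: 14.58
eef_pos: [520.1, -235.0, 41.8]
tcp_rot: [-3.142, -0.0, 1.751]
contact_force: [-0.6, -0.6, -5.4]
opening: 0.502
```

Emit:
{"name": "drive_tool", "arguments": {
  "deltas": [
    [-0.04,0,0,0],
    [0,0,0,0],
    [0,0,0,0]
  ]
}}

```text
clock: 14.83
eef_pos: [520.2, -235.4, 41.8]
tcp_rot: [-3.142, -0.0, 1.751]
contact_force: [-0.7, 0.8, -5.1]
opening: 0.506
```

Emit:
{"name": "drive_tool", "arguments": {
  "deltas": [
    [-0.04,0,0,0],
    [0,0,0,0],
    [0,0,0,0]
  ]
}}

```text
clock: 15.08
eef_pos: [520.3, -235.8, 41.8]
tcp_rot: [-3.142, -0.0, 1.751]
contact_force: [-0.9, 0.2, -6.2]
opening: 0.506
```

Emit:
{"name": "drive_tool", "arguments": {
  "deltas": [
    [-0.04,0,0,0],
    [0,0,0,0],
    [0,0,0,0]
  ]
}}

```text
clock: 15.33
eef_pos: [520.3, -236.1, 41.8]
tcp_rot: [-3.142, -0.0, 1.751]
contact_force: [-0.4, 0.5, -5.9]
opening: 0.505
```

Emit:
{"name": "drive_tool", "arguments": {
  "deltas": [
    [-0.03,0,0,0],
    [0,0,0,0],
    [0,0,0,0]
  ]
}}

```text
clock: 15.58
eef_pos: [520.4, -236.4, 41.8]
tcp_rot: [-3.142, -0.0, 1.751]
contact_force: [-0.4, 0.7, -5.5]
opening: 0.5
```

Emit:
{"name": "drive_tool", "arguments": {
  "deltas": [
    [-0.04,0,0,0],
    [0,0,0,0],
    [-0.04,0,0,0],
    [0,0,0,0]
  ]
}}

```text
clock: 15.92
eef_pos: [520.6, -237.3, 41.8]
tcp_rot: [-3.142, -0.0, 1.751]
contact_force: [-0.2, 0.8, -5.4]
opening: 0.505
```

Emit:
{"name": "drive_tool", "arguments": {
  "deltas": [
    [-0.04,0,0,0],
    [0,0,0,0],
    [0,0,0,0]
  ]
}}

```text
clock: 16.17
eef_pos: [520.6, -237.6, 41.8]
tcp_rot: [-3.142, -0.0, 1.751]
contact_force: [-0.3, 1.1, -5.0]
opening: 0.506
```

Emit:
{"name": "drive_tool", "arguments": {
  "deltas": [
    [-0.04,0,0,0],
    [0,0,0,0],
    [0,0,0,0]
  ]
}}

```text
clock: 16.42
eef_pos: [520.6, -237.7, 41.8]
tcp_rot: [-3.141, -0.001, 1.751]
contact_force: [-0.3, 6.0, -4.8]
opening: 0.505
```

The stop is felt: about 6 N and no further travel, at y ≈ 0, consistent with the prediction of about +2. I'll settle it down and release.

Emit:
{"name": "drive_tool", "arguments": {
  "deltas": [
    [0,0,0.02,0],
    [0,0,0.02,0],
    [0,0,0,0],
    [0,0,0,0]
  ]
}}

```text
clock: 16.75
eef_pos: [520.6, -237.6, 41.5]
tcp_rot: [-3.141, -0.001, 1.751]
contact_force: [-1.1, 5.4, -2.1]
opening: 0.503
```

Emit:
{"name": "drive_tool", "arguments": {
  "deltas": [
    [0,0,0.02,0],
    [0,0,0,0],
    [0,0,0,0]
  ]
}}

```text
clock: 17.0
eef_pos: [520.6, -237.6, 41.6]
tcp_rot: [-3.141, -0.001, 1.751]
contact_force: [-2.2, 6.1, 1.5]
opening: 0.505
```

Emit:
{"name": "drive_tool", "arguments": {
  "deltas": [
    [0,0,0,0],
    [0,0,0,0],
    [0,0,0,0],
    [0,0,0,0],
    [0,0,0,0],
    [0,0,0,0],
    [0,0,0,0],
    [0,0,0,0]
  ],
  "jaw": 0
}}

```text
clock: 17.67
eef_pos: [520.7, -238.1, 41.2]
tcp_rot: [3.142, 0.0, 1.751]
contact_force: [0.7, 0.1, -0.1]
opening: 0.998
```

Emit:
{"name": "drive_tool", "arguments": {
  "deltas": [
    [0,0,-0.5,0],
    [0,0,-1,0],
    [0,0,-2,0],
    [0,0,-2,0],
    [0,0,-2,0],
    [0,0,-2,0],
    [0,0,-2,0],
    [-1,0,0,0],
    [-2,0,0,0],
    [-3,0,0,0],
    [-2,0,0,0],
    [-1,0,0,0]
  ]
}}

```text
clock: 18.67
eef_pos: [537.2, -329.1, 156.5]
tcp_rot: [3.141, 0.001, 1.75]
contact_force: [-0.1, 0.1, 0.3]
opening: 1.0
```

Emit:
{"name": "drive_tool", "arguments": {
  "deltas": [
    [0,0,0,0],
    [0,0,0,0]
  ]
}}

```text
clock: 18.83
eef_pos: [536.3, -326.3, 155.8]
tcp_rot: [-3.141, -0.001, 1.75]
contact_force: [-0.7, -0.0, -0.5]
opening: 0.999
```

```bash
python3 look.py w3
```

```text
18.8333 [ 536.2963777  -326.32503549  155.82653278] [-3.14097826e+00 -9.53645632e-04  1.74974010e+00] [-0.67526944 -0.04470589 -0.53216781] [-5.49177255e-01  4.54396619e-01  1.70456879e+00  3.63895243e-04
  9.83720493e-01 -7.28323061e-01] cam [ 521.76565906 -248.89181894  280.24891094]
```

View pics/w3.png

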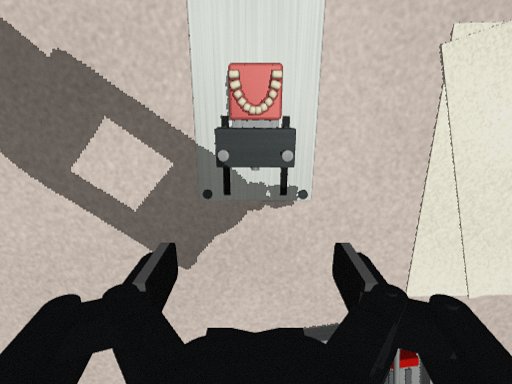

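The wrist view shows the jaw in front of the block at (255,92), toe under the block. A pin stub is visible behind the block at about (255,168). I'll measure both.

```bash
python3 - <<'E'
from h import *
c=dict(np.load("w3.npz"));p=c["p"].astype(int);R,G,B=p[...,0],p[...,1],p[...,2];V=p.sum(2)/3
a=np.radians(10.15);x=np.array([np.cos(a),np.sin(a)]);y=np.array([-x[1],x[0]])
print("col 255",V[160:178,255].round().tolist(),"\ncol 245",V[160:178,245].round().tolist())
print("row168",V[168,246:266].round().tolist())
m=(V<90);m[:122]=0;m[180:]=0;m[:,:205]=0;m[:,310:]=0
m=cv2.morphologyEx(m.astype(np.uint8),cv2.MORPH_OPEN,np.ones((15,15)))
rc=rect(c,max(blobs(m,100),key=len),31.5);b=np.array(rc[0]);print("block",rc,"x",b@x,"y",b@y)
m=(R-G>45);m[:45]=0;m[130:]=0;m[:,:215]=0;m[:,300:]=0
bb=max(blobs(cv2.morphologyEx(m.astype(np.uint8),cv2.MORPH_CLOSE,np.ones((9,9))),100),key=len)
g=rect(c,bb,48);q=np.array(g[0]);print("gum",g,"x",q@x,"rel block x",(q-b)@x,"y",(q-b)@y, "depth",c["d"][80,255],bb.min(0),bb.max(0))
for v in range(158,178):print(v,(ray(c,[[255,v]],17)[:,:2]@y-b@y).round(1),(ray(c,[[255,v]],31.5)[:,:2]@y-b@y).round(1),c["d"][v,255].round(),end="; ")
E
python3 - <<'E'
import cv2
p=cv2.imread("pics/w3.png");cv2.imwrite("pics/w3c.png",cv2.resize(p[50:200,190:330],None,fx=4,fy=4,interpolation=2))
E
```

```text
col 255 [64.0, 65.0, 62.0, 65.0, 64.0, 62.0, 61.0, 106.0, 150.0, 142.0, 162.0, 193.0, 200.0, 200.0, 199.0, 199.0, 199.0, 199.0] 
col 245 [64.0, 63.0, 62.0, 63.0, 62.0, 60.0, 65.0, 150.0, 211.0, 205.0, 206.0, 203.0, 205.0, 203.0, 204.0, 203.0, 204.0, 204.0]
row168 [206.0, 205.0, 211.0, 217.0, 170.0, 101.0, 100.0, 118.0, 133.0, 150.0, 140.0, 127.0, 108.0, 168.0, 210.0, 211.0, 212.0, 208.0, 210.0, 214.0]
block ((528.3792114257812, -283.51806640625), (71.89691162109375, 34.800567626953125), 10.208152770996094) x 470.1467564433617 y -372.19499251260163
gum ((519.9849853515625, -237.18856811523438), (42.799102783203125, 42.39811325073242), 10.211166381835938) x 470.0483548622637 rel block x -0.09840158109798086 y 47.083710138551645 depth 217.35887 [229  63] [282 119]
158 [-12.5] [-9.8] 253.0; 159 [-13.4] [-10.8] 252.0; 160 [-14.4] [-11.7] 252.0; 161 [-15.4] [-12.6] 254.0; 162 [-16.4] [-13.6] 253.0; 163 [-17.4] [-14.5] 252.0; 164 [-18.4] [-15.5] 254.0; 165 [-19.5] [-16.4] 255.0; 166 [-20.5] [-17.4] 255.0; 167 [-21.5] [-18.4] 255.0; 168 [-22.5] [-19.3] 266.0; 169 [-23.5] [-20.3] 266.0; 170 [-24.5] [-21.2] 266.0; 171 [-25.6] [-22.2] 275.0; 172 [-26.6] [-23.2] 275.0; 173 [-27.6] [-24.1] 276.0; 174 [-28.6] [-25.1] 274.0; 175 [-29.7] [-26.1] 275.0; 176 [-30.7] [-27.1] 276.0; 177 [-31.7] [-28.] 278.0;
```

View pics/w3c.png

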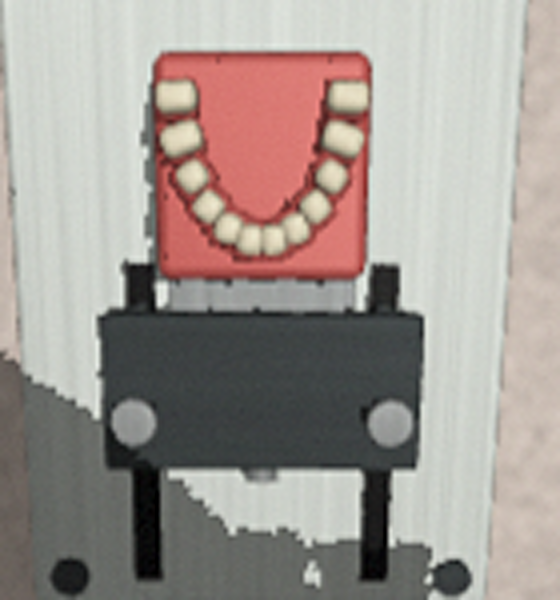

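The jaw is home on two measurements. The pin stands about 5 mm out behind the block, to row 170.7. The gum centre is 47 mm from the block centre, against 48 expected when home. Sideways error is 0.1 mm and the yaw matches, so I'm handing in.

```bash
python3 -c "
from rig import r,job
print(r.sense()['clock'],r.sense()['contact_force']);print(job.sign_off())"
```

```text
18.8833 [-0.81857361  0.04208617 -0.7254528 ]
the job is handed in; nothing more can be done
None
```

The practice jaw is mounted in the holder, pushed home against the stop, released, and the job is handed in at 18.9 s. The sign-off reports no verdict, so what follows is from my own last checks.

- **Insertion:** I set the jaw on the ledge and slid the toe in with steps of at most 0.6 mm. The stop showed as a rise to about 6 N with no further travel. Wrist force along the slide never read above about 6.5 N.
- **Home:** In the last wrist picture the pin stands about 5 mm out behind the block. The gum centre is 47 mm from the block centre, against 48 expected when home.
- **Alignment:** The jaw is 0.1 mm off the block's centre sideways and its yaw agrees within about 0.1°.
- **Block position:** The block sits about 12 mm nearer the ledge than nominal. I predicted the jaw's mid at y ≈ +2 mm when home, but felt the stop at about 0 mm. That 2 mm difference is within measurement error.
- **Flatness:** I judged this only from the contact height (41.5 mm) and the pictures; I did not measure tilt.
- **Bystanders:** The arm stayed clear of the spare jaw, cup and pliers, but I took no final picture of them.

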